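# Close the swing clamp on the welding fixture

### The arm

A 6-joint arm with a two-finger parallel gripper is mounted at the origin on the work surface. World frame = base frame: x ahead of the robot, y to its left, z up, the work surface at z = 0. Lengths are in m, angles in degrees, forces in N, time in s.
With the tool pointing down it reaches from about 0.275 to 0.825 m from the base axis. Payload 5.2 kg.
Tool frame: the origin (TCP) lies midway between the tips of the shut fingers; the grasp point (between the pads) lies 19 mm behind it; z points along the fingers, y is the line along which they close (so a half turn about z gives the same grasp; the last joint's range is limited). The gripper opens to 93 mm and grips with 3 to 60 N. Pads are 15 mm wide; open, the fingers measure 128 mm over their backs; the gripper's body (75 mm by 188 mm) begins 65 mm behind the grasp point.
Start: joints at [64.125, 14.817, 87.949, -0, 77.235, -11.62], TCP at [0.135, 0.533, 0.219] pointing down, gripper open.
Joint ranges: [-179.93, 179.93], [-52.35, 119.4], [10.71, 147.94], [-69.91, 249.91], [12.55, 155.21], [-178.61, 178.61]. Speed limits (degrees/s): [147.25, 147.25, 180, 180, 180, 180].

### API

Orientations are given as [roll, pitch, yaw] about the fixed x, y, z axes, in that order (R = Rz(yaw) Ry(pitch) Rx(roll)).
In Python, from station import bot, cams gives the robot as it stands.
- The arm moves only by the tool arm_command, never from a script. Its arguments are lists of equal length, an entry for each row: "linear": the shift along the tool's x, y, z in m, a list of three; "angular": the turn, a rotation vector about the tool's x, y, z in degrees, a list of three; "grip": the opening, from 0 (shut) to 1 (fully open). A call has 1 to 20 rows; each row shifts and turns the commanded pose from where the row before left it, along the tool's axes as they then stand; what a row does not reach is not made up. A row lasts 1/10 s, in which the tool goes at most 50 mm and 8.59 degrees, less where a joint would pass 70% of its speed; a pose out of reach is approached as far as the arm can. A call with a gripper value outside its range is refused whole. The fingers move at their own pace and stop on an object; the grip force is fixed at half the most. Time passes only in rows, so rows that do not move let the fingers close. It gives the time, the measured TCP pose, the force, the opening and the grip force at its end, in the units of the state.
- bot.observe(): the state, without advancing time (a new reading comes with each control period).
- cams.grab_frame(name): name is "scene" or "top"; returns a dict with "pixels" (384x512x3 uint8, blue, green, red), "K" (3x3 intrinsics, pixels), "k1" (the pictures are not rectified: a ray, as slopes to the right and down, at radius r is drawn at 1 + k1 r^2 times it, then the intrinsics apply), "T" (4x4, takes a point from camera to world coordinates). Camera axes: x right, y down, z forward; pixel columns grow to the right and rows downward; lengths in m; the calibration is good to about 2 mm. A picture is of the moment at which its call begins. There is no depth.
- bot.finish_job(): hands the job in; it is judged then, once.
The state is a dict: "t": time; "q": joint angles; "joint_vel": joint speeds; "joint_torque": joint torques, N m; "position": TCP position; "ee_rot": TCP orientation; "wrist_force": force on the tool from outside, world axes, zero at the start; "wrist_torque": the same for the moment, N m; "grip_width": finger opening in m; "finger_force": force on a finger pad.
Only numpy, scipy, OpenCV 4.12 (cv2) and the standard library are available. Lean on these libraries where they do the work, as an engineer would, in place of code of your own. Each camera call takes 0.05 s, during which the arm holds its last target. There are 200 camera calls.

### The job

Clamp the steel workpiece in the welding fixture: push the swung-out clamp strap round sideways with the outside of a finger until it stands over the workpiece against its stop, with its cam lever still up, and then push the cam lever fully down with the fingertips. Only push: leave the workpiece lying where it is, do not disturb the hammer, brush, offcuts and bolt, and finish clear of everything.

Things in the scene. Friction and masses are not known exactly. Their poses are not given: they have to be found in the camera images.
- fixture: Fixed steel base plate 310 x 170 x 15 mm on the table (x -45 to 265, y -85 to 85 mm). Origin on the table, on the vertical axis of the round swing post; z up. The strap at home points along +x; it is swung out towards +y. The post ends 71 mm above the table. A stop pin, 10 mm thick, top at 60 mm, stands at x 45, y -20; two fence blocks, top at 31 mm, at y -62 to -76.
- strap (a joint): Swing of the clamp strap about the post, rad: 0 = home over the workpiece, at its stop; grows counter-clockwise seen from above, to 1.6; starts between 0.9 and 1.45. It stays where it is left; friction about 0.25 N m (3 N when pushed 80 mm from the post).
- strap_mid (a point): Mid-section of the strap 80 mm out from the post axis, 54 mm above the table; x axis along the strap, away from the post. The strap is a steel bar 28 mm wide, underside 48 and top 60 mm above the table, ending 155 mm from the post axis. A finger can push its side here. At 131 to 149 mm from the post axis two ears carry the cam lever.
- lever (a joint): Cam lever, rad: 0 = up (71.6 degrees above level, leaning away from the post), 1.25 = fully down (level, pointing away from the post). Starts between 0 and 0.3; stays where left. Pivot on the strap, 140 mm from the post axis, 74 mm above the table, square to the strap. Going down it drives the foot on to the workpiece; takes 3 to 8 N at the black pad.
- lever_pad (a point): Centre of the pushing face of the lever's black end pad (on top when the lever is down, looking back to the post when up), 88 mm along the lever from the pivot, 5 mm above its centre line. Pad 36 long, 28 wide, 10 mm thick; the bar behind it 12 wide, 8 mm thick. x axis along the lever to its free end, z out of the pushing face.
- foot: Round rubber clamp foot, 24 mm diameter, 8 mm thick, under the strap 140 mm from the post axis, on a spring; origin at the centre of its top face. Lever up: its underside is 7 mm above the workpiece plate. Lever down and strap home: it presses on the plate with over 5 N.
- workpiece: Loose steel workpiece, 0.7 to 1 kg, on the base plate: a plate 100 x 120 x 8 mm (x, y, z) with an upright rib 6 mm thick, along x, at y = -40 mm, its top 43 mm above the plate's underside. Origin at the centre of the underside. Frame parallel to the fixture's. Not to be moved.
- hammer: Loose hammer lying on the table beyond the lever end of the fixture, origin on its underside. Leave alone.
- brush: Loose wooden brush lying on the table beside the post end of the fixture, origin on its underside. Leave alone.
- offcuts: Two steel offcut plates, one on the other, 90 x 60 mm, 20 mm high, loose on the table beyond the fixture's fence side; origin at the centre of the underside. Leave alone.
- bolt: Loose fixture bolt standing on its head on the table beside the fixture, on the side where the strap starts: 34 mm head diameter, 42 mm high, origin at the centre of the underside. Leave alone.

How it is judged:
By the outcome, as a careful person would: the job done as asked, in the order asked, and still so for the second after the job is handed in, with the robot touching nothing.
It also fails if it takes over 51 s, if anything falls off the work surface, if the arm or the gripper's body presses on something with over 40 N, if the wrist force passes 120 N, or if a joint passes its speed limit or range.

## Working session

There is one attempt and no reset: what is moved stays moved. The work goes in short steps, Python scripts to look and compute and a tool call to move; the robot and the scene stay as the last step left them, time stands still between calls to the robot, and variables do not carry over. Pictures are saved under pics/ and viewed, at most 10 in all, crops included, and the job is handed in when it is done.

Besides the shell and the picture viewer there is one more tool, called after "Request:" by a JSON object that holds its "fn" and its "kwargs", one argument or row to a line. arm_command: Moves the arm, as the interface text tells. Its arguments: {"type":"object","properties":{"linear":{"type":"array"},"angular":{"type":"array"},"grip":{"type":"array"}},"required":["linear","angular","grip"]}

```bash
mkdir -p pics; ls
cat > h.py <<'E'
import numpy as np, cv2
from station import bot, cams
def grab(n,f=None):
    d=cams.grab_frame(n)
    if f: cv2.imwrite('pics/'+f,d['pixels'])
    np.savez('last_'+n,**{k:np.array(v) for k,v in d.items()})
    return d
def load(n): return dict(np.load('last_'+n+'.npz'))
def ray(d,u,v):
    K=d['K']; x=np.array([(u-K[0,2])/K[0,0],(v-K[1,2])/K[1,1]]); s=x.copy()
    for _ in range(20): s=x/(1+float(d['k1'])*(s@s))
    T=d['T']; return T[:3,3],T[:3,:3]@np.r_[s,1]
def onz(d,u,v,z):
    o,r=ray(d,u,v); return o+r*(z-o[2])/r[2]
def proj(d,p):
    T=d['T'];c=T[:3,:3].T@(np.asarray(p,float)-T[:3,3]);s=c[:2]/c[2];s=s*(1+float(d['k1'])*(s@s));K=d['K']
    return np.array([K[0,0]*s[0]+K[0,2],K[1,1]*s[1]+K[1,2]])
E
python3 - <<'E'
from h import *
np.set_printoptions(precision=3,suppress=True)
for n in('scene','top'):
    d=grab(n,n+'1.png'); print(n,d['K'],d['k1'],d['T'])
print(bot.observe())
E
```

```text
pics
scene [[457.06    0.    263.516]
 [  0.    457.06  191.489]
 [  0.      0.      1.   ]] -0.09442531061719385 [[-0.782  0.409 -0.471  1.009]
 [ 0.623  0.518 -0.586  0.587]
 [ 0.004 -0.752 -0.659  0.765]
 [ 0.     0.     0.     1.   ]]
top [[495.957   0.    252.456]
 [  0.    495.957 202.147]
 [  0.      0.      1.   ]] -0.12077351728171505 [[ 0.005 -0.998  0.069  0.499]
 [-1.    -0.005  0.006  0.01 ]
 [-0.006 -0.069 -0.998  1.127]
 [ 0.     0.     0.     1.   ]]
{'t': 0.1, 'q': array([ 64.126,  14.855,  88.003,   0.001,  77.234, -11.62 ]), 'joint_vel': array([-0.018, -0.112, -0.192, -0.062,  0.157, -0.031]), 'joint_torque': array([  0.001, -43.821, -28.464,   0.072,   0.036,  -0.   ]), 'position': array([0.135, 0.533, 0.218]), 'ee_rot': array([-179.91 ,   -0.019,  165.746]), 'wrist_force': array([-0.581,  0.542,  0.196]), 'wrist_torque': array([-0.027,  0.02 , -0.027]), 'finger_force': 0.0, 'grip_width': 0.09286396631108342}
```

View pics/top1.png

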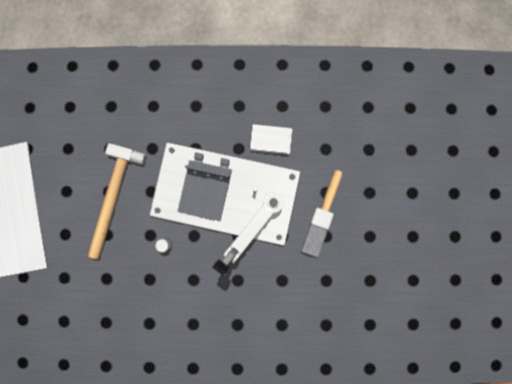

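View pics/scene1.png

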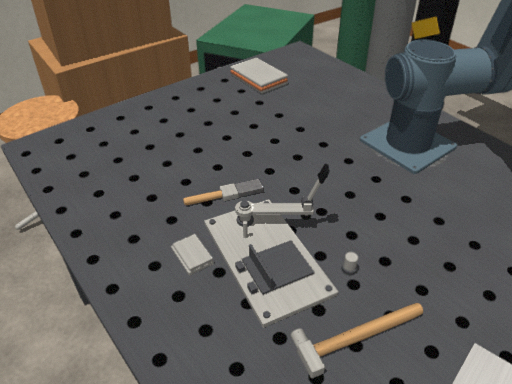

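The top view shows the base plate with corners near (167,144), (300,172), (285,244) and (151,216). The post is near (273,203) and the strap runs down-left to the lever at about (225,268). The bolt is at (162,246). The scene view agrees: the lever is up at (322,173) and the bolt is at (350,263).

Run:
```python
from h import *
np.set_printoptions(precision=4,suppress=True)
d=load('top'); g=cv2.cvtColor(d['pixels'],cv2.COLOR_BGR2GRAY)
cv2.imwrite('pics/crop.png',cv2.resize(d['pixels'][135:295,140:310],None,fx=4.5,fy=3.7,interpolation=cv2.INTER_CUBIC)[:600,:800])
c=np.array([[167,145],[299,172],[285,243],[151,216]],np.float32).reshape(-1,1,2)
# plate edge lines: subpixel edges across each side, then intersect
P=c[:,0];lines=[]
gx=cv2.GaussianBlur(g,(3,3),0).astype(np.float32)
for i in range(4):
    a,b=P[i],P[(i+1)%4];t=(b-a)/np.linalg.norm(b-a);n=np.array([t[1],-t[0]])
    pts=[]
    for s in np.linspace(.12,.88,40):
        q=a+s*(b-a); k=np.arange(-5,5.01,.25)
        L=cv2.remap(gx,(q[0]+k*n[0]).astype(np.float32)[None],(q[1]+k*n[1]).astype(np.float32)[None],1)[0]
        gr=np.gradient(L); j=np.argmin(gr)
        if gr[j]<-5: pts.append(q+k[j]*n)
    X=np.array([onz(d,*p,.015)[:2] for p in pts],np.float32)
    v=cv2.fitLine(X,cv2.DIST_HUBER,0,1e-4,1e-4).ravel(); lines.append(v); print(len(pts),v,np.degrees(np.arctan2(v[1],v[0])))
C=[]
for i in range(4):
    u,w=lines[i-1],lines[i]
    s=np.linalg.solve(np.c_[u[:2],-w[:2]],w[2:]-u[2:]);C.append(u[2:]+s[0]*u[:2])
C=np.array(C);print(C,[np.linalg.norm(C[i]-C[i-1]) for i in range(4)])
F=np.float64([[265,-85],[-45,-85],[-45,85],[265,85]])/1000
A=F-F.mean(0);B=C-C.mean(0);yaw=np.arctan2((A[:,0]*B[:,1]-A[:,1]*B[:,0]).sum(),(A*B).sum())
R=np.array([[np.cos(yaw),-np.sin(yaw)],[np.sin(yaw),np.cos(yaw)]]);o=C.mean(0)-R@F.mean(0)
print('yaw',np.degrees(yaw),'post',o,'proj post',proj(d,[*o,.071]))
s=load('scene')
for f in F: print(proj(s,[*(R@f+o),.015]),end='')
print(proj(s,[*o,.071]))
```

```text
40 [0.2109 0.9775 0.6794 0.0607] 77.82577
40 [ 0.9775 -0.211   0.5536 -0.0694] -12.1808405
36 [0.2091 0.9779 0.518  0.1219] 77.930786
40 [ 0.9772 -0.2125  0.6248  0.2332] -12.266424
[[ 0.7125  0.2141]
 [ 0.647  -0.0895]
 [ 0.4805 -0.0536]
 [ 0.5455  0.2504]] [np.float32(0.17094056), np.float32(0.3106091), np.float32(0.17037056), np.float32(0.310865)]
yaw 77.85469213074086 post [ 0.5732 -0.0272] proj post [272.9781 201.5453]
[261.6146 324.0153][202.7504 219.835 ][267.9216 198.2583][337.5978 291.1884][243.3765 203.0214]
```

View pics/crop.png

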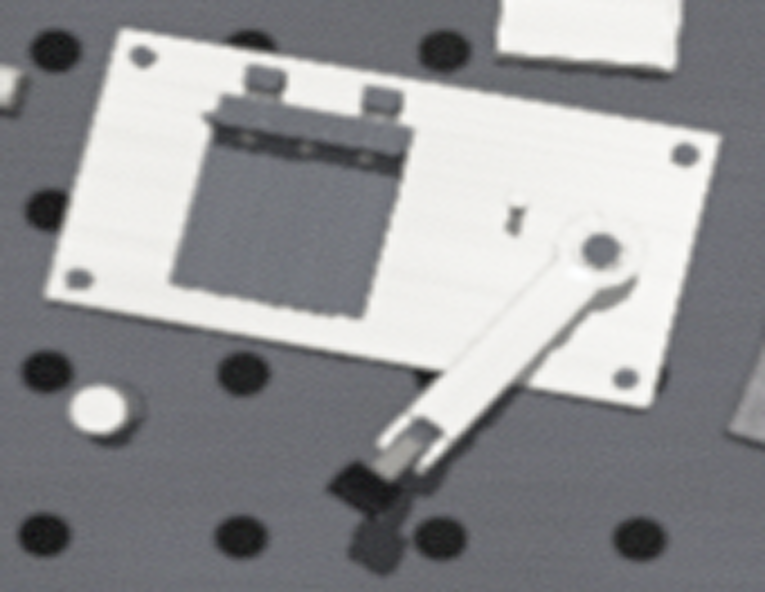

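The crop shows the post at crop (600,250), the strap end ears at about (405,456) and the pad at about (366,487). The measured plate is 311 x 171 mm, which matches the given size.

```bash
cat >> h.py <<'E'
YAW=np.radians(77.85); O=np.array([.5728,-.0275])
RF=np.array([[np.cos(YAW),-np.sin(YAW)],[np.sin(YAW),np.cos(YAW)]])
def w2f(p): return RF.T@(np.asarray(p)[:2]-O)
def f2w(p): return RF@np.asarray(p)+O
def tri(d1,p1,d2,p2):
    o1,r1=ray(d1,*p1);o2,r2=ray(d2,*p2)
    s=np.linalg.lstsq(np.c_[r1,-r2],o2-o1,rcond=None)[0]
    a=o1+s[0]*r1;b=o2+s[1]*r2;return (a+b)/2,np.linalg.norm(a-b)
def pads(d,box=None):
    hsv=d['pixels'].max(2); 
    return hsv
E
python3 - <<'E'
from h import *
np.set_printoptions(precision=4,suppress=True)
d=load('top');s=load('scene')
# strap edges at z=.06 (crop points)
cr=lambda x,y:(140+x/4.5-.4,135+y/3.7-.4)
print('post',onz(d,*cr(600,250),.071)[:2])
for n,a,b in(('L',(555,275),(425,415)),('R',(600,290),(440,460))):
    A,B=[w2f(onz(d,*cr(*p),.06)) for p in(a,b)];v=B-A;print(n,A,B,np.arctan2(v[1],v[0]))
e=w2f(onz(d,*cr(403,456),.07));print('end',e,np.arctan2(e[1],e[0]),np.hypot(*e))
# pad blobs
for n,im,(x0,y0,x1,y1) in(('top',d,(205,250,235,280)),('scene',s,(310,158,335,190))):
    m=(im['pixels'].max(2)<38)[y0:y1,x0:x1].astype(np.uint8)
    k,l,st,ce=cv2.connectedComponentsWithStats(m)
    for i in range(1,k):
        if st[i,4]>15: print(n,ce[i]+[x0,y0],st[i])
m,_=tri(d,cr(366,487),s,(323,172));f=w2f(m);print('pad',m,_,f,np.arctan2(f[1],f[0]),np.hypot(*f))
for nm,p,z in(('bolt',(162,246),.042),):print(nm,onz(d,*p,z),w2f(onz(d,*p,z)))
cv2.imwrite('pics/crop2.png',cv2.resize(s['pixels'][145:300,195:370],None,fx=4.5,fy=3.8,interpolation=cv2.INTER_CUBIC)[:600,:800])
E
```

```text
post [ 0.5719 -0.0271]
L [0.0179 0.019 ] [0.061  0.1118] 1.135990033268201
R [-0.005   0.0229] [0.0484 0.1356] 1.1287054589527967
end [0.0656 0.1366] 1.12294813020287 0.15159883366184757
top [221.625  266.2083] [10 11 14 11 72]
scene [323.0776 173.4224] [  8   6  11  19 116]
pad [0.4397 0.0774 0.1597] 0.002306461932436751 [0.0745 0.1522] 1.1153599664060836 0.16943382752308359
bolt [0.4764 0.2145 0.042 ] [0.2163 0.1451]
```

View pics/crop2.png

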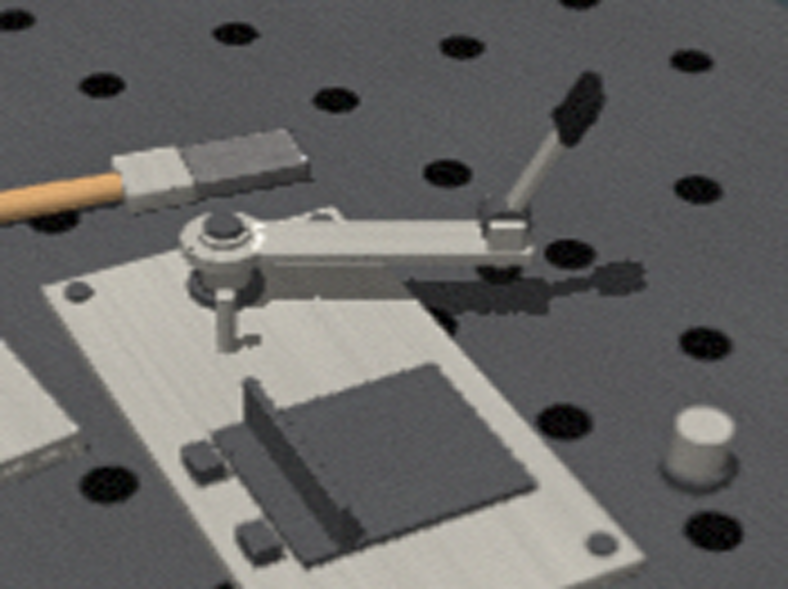

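The strap is at about 1.125 rad and the lever is nearly fully up. I'll shut the gripper and travel to a point above the strap's outer side. The strap's heading in the world frame is 142.3°, and the target is about (0.482, -0.014).

Request:
{"fn": "arm_command", "kwargs": {
  "linear": [
    [-0.0235,-0.0222,-0.001],
    [-0.0235,-0.0222,-0.001],
    [-0.0235,-0.0222,-0.001],
    [-0.0235,-0.0222,-0.001],
    [-0.0235,-0.0222,-0.001],
    [-0.0235,-0.0222,-0.001],
    [-0.0235,-0.0222,-0.001],
    [-0.0235,-0.0222,-0.001],
    [-0.0235,-0.0222,-0.001],
    [-0.0235,-0.0222,-0.001],
    [-0.0235,-0.0222,-0.001],
    [-0.0235,-0.0222,-0.001],
    [-0.0235,-0.0222,-0.001],
    [-0.0235,-0.0222,-0.001],
    [-0.0235,-0.0222,-0.001],
    [-0.0235,-0.0222,-0.001],
    [-0.0235,-0.0222,-0.001],
    [-0.0235,-0.0222,-0.001],
    [-0.0235,-0.0222,-0.001],
    [-0.0235,-0.0222,-0.001]
  ],
  "angular": [
    [0,0,0],
    [0,0,0],
    [0,0,0],
    [0,0,0],
    [0,0,0],
    [0,0,0],
    [0,0,0],
    [0,0,0],
    [0,0,0],
    [0,0,0],
    [0,0,0],
    [0,0,0],
    [0,0,0],
    [0,0,0],
    [0,0,0],
    [0,0,0],
    [0,0,0],
    [0,0,0],
    [0,0,0],
    [0,0,0]
  ],
  "grip": [0,0,0,0,0,0,0,0,0,0,0,0,0,0,0,0,0,0,0,0]
}}

```text
t: 2.1
position: [0.4819, -0.0142, 0.2384]
ee_rot: [180.0, -0.0, 165.7]
wrist_force: [-0.2, -0.9, 0.2]
grip_width: 0.0008
finger_force: 0.0
```

Request:
{"fn": "arm_command", "kwargs": {
  "linear": [
    [0,0,0],
    [0,0,0],
    [0,0,0],
    [0,0,0],
    [0,0,0]
  ],
  "angular": [
    [0,0,6],
    [0,0,6],
    [0,0,6],
    [0,0,5.5],
    [0,0,0]
  ],
  "grip": [0,0,0,0,0]
}}

```text
t: 2.6
position: [0.4813, -0.013, 0.2383]
ee_rot: [-180.0, -0.0, 142.2]
wrist_force: [-0.4, -0.5, -0.4]
grip_width: 0.0003
finger_force: 0.0
```

Request:
{"fn": "arm_command", "kwargs": {
  "linear": [
    [0,0,0.02],
    [0,0,0.02],
    [0,0,0.02],
    [0,0,0.02],
    [0,0,0.02],
    [0,0,0.02],
    [0,0,0.02],
    [0,0,0.02],
    [0,0,0.01],
    [0,0,0]
  ],
  "angular": [
    [0,0,0],
    [0,0,0],
    [0,0,0],
    [0,0,0],
    [0,0,0],
    [0,0,0],
    [0,0,0],
    [0,0,0],
    [0,0,0],
    [0,0,0]
  ],
  "grip": [0,0,0,0,0,0,0,0,0,0]
}}

```text
t: 3.6
position: [0.4805, -0.0127, 0.0674]
ee_rot: [-179.9, -0.2, 142.3]
wrist_force: [0.4, 0.2, -0.3]
grip_width: 0.0002
finger_force: 0.0
```

Run:
```python
from h import *
d=grab('scene');cv2.imwrite('pics/s3.png',cv2.resize(d['pixels'][100:300,180:380],None,fx=3,fy=3))
```

```text
(no output)
```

View pics/s3.png

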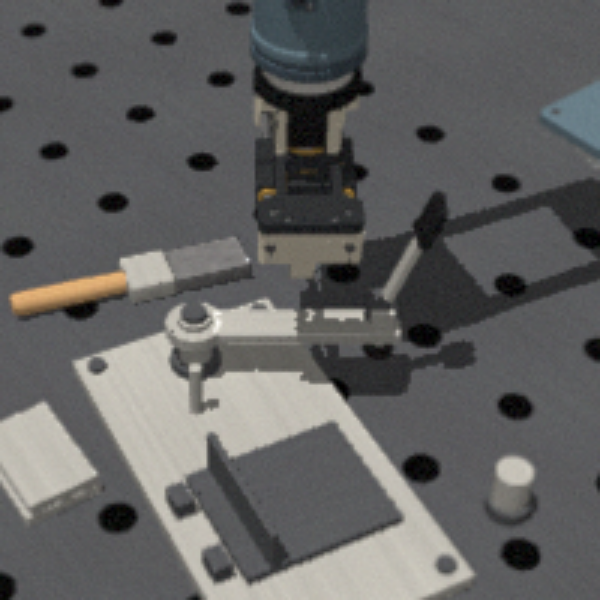

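The picture shows the closed fingers at about (315,270), behind the strap and clear of the lever at (410,250). Next I go down, make contact and start sweeping.

Request:
{"fn": "arm_command", "kwargs": {
  "linear": [
    [0,0,0.011],
    [0,0,0.011],
    [0,0,0],
    [0,0.005,0],
    [0,0.005,0],
    [0,0.003,0],
    [0,0,0]
  ],
  "angular": [
    [0,0,0],
    [0,0,0],
    [0,0,0],
    [0,0,0],
    [0,0,0],
    [0,0,0],
    [0,0,0]
  ],
  "grip": [0,0,0,0,0,0,0]
}}

```text
t: 4.35
position: [0.4902, -0.0023, 0.047]
ee_rot: [180.0, 0.0, 142.3]
wrist_force: [0.3, 0.8, 0.5]
grip_width: 0.0002
finger_force: 0.0
```

Request:
{"fn": "arm_command", "kwargs": {
  "linear": [
    [0.00156,0.00434,0],
    [0.00156,0.00434,0],
    [0.00156,0.00434,0],
    [0.00156,0.00434,0],
    [0.00156,0.00434,0],
    [0.00156,0.00434,0]
  ],
  "angular": [
    [0,0,3],
    [0,0,3],
    [0,0,3],
    [0,0,3],
    [0,0,3],
    [0,0,3]
  ],
  "grip": [0,0,0,0,0,0]
}}

```text
t: 4.95
position: [0.5013, 0.0217, 0.0468]
ee_rot: [-179.9, 0.0, 124.2]
wrist_force: [-0.9, -3.1, 0.8]
grip_width: 0.0
finger_force: 1.4
```

Run:
```python
from h import *
o=bot.observe();y=np.radians(o['ee_rot'][2]);v=o['position'][:2]-O
print(v@[np.cos(y),np.sin(y)],v@[np.sin(y),-np.cos(y)],np.degrees(y-YAW),o['position'],o['wrist_force'])
```

```text
0.08081853615439727 -0.031539457372819144 46.30072206996149 [0.50132984 0.02167712 0.0468345 ] [-0.8923168  -3.1377806   0.77993573]
```

Request:
{"fn": "arm_command", "kwargs": {
  "linear": [
    [0.00156,0.00434,0],
    [0.00156,0.00434,0],
    [0.00156,0.00434,0],
    [0.00156,0.00434,0],
    [0.00156,0.00434,0],
    [0.00156,0.00434,0],
    [0.00156,0.00434,0],
    [0.00156,0.00434,0],
    [0.00156,0.00434,0],
    [0.00156,0.00434,0],
    [0.00156,0.00434,0],
    [0.00156,0.00434,0],
    [0.00156,0.00434,0]
  ],
  "angular": [
    [0,0,3],
    [0,0,3],
    [0,0,3],
    [0,0,3],
    [0,0,3],
    [0,0,3],
    [0,0,3],
    [0,0,3],
    [0,0,3],
    [0,0,3],
    [0,0,3],
    [0,0,3],
    [0,0,3]
  ],
  "grip": [0,0,0,0,0,0,0,0,0,0,0,0,0]
}}

```text
t: 6.25
position: [0.548, 0.0565, 0.0465]
ee_rot: [-179.9, 0.0, 85.1]
wrist_force: [-3.0, -0.9, 2.0]
grip_width: 0.0006
finger_force: 1.4
```

Request:
{"fn": "arm_command", "kwargs": {
  "linear": [
    [0.0005,0.0014,0],
    [0.0005,0.0014,0],
    [0.0005,0.0014,0],
    [0.0005,0.0014,0],
    [0,0,0]
  ],
  "angular": [
    [0,0,1],
    [0,0,1],
    [0,0,1],
    [0,0,1],
    [0,0,0]
  ],
  "grip": [0,0,0,0,0]
}}

```text
t: 6.75
position: [0.5548, 0.0581, 0.0465]
ee_rot: [-180.0, -0.0, 81.2]
wrist_force: [-1.8, -1.0, -1.5]
grip_width: 0.0006
finger_force: 0.9
```

Run:
```python
from h import *
o=bot.observe();y=np.radians(o['ee_rot'][2]);v=o['position'][:2]-O
print(v@[np.cos(y),np.sin(y)],v@[np.sin(y),-np.cos(y)],np.degrees(y-YAW),o['position'],o['wrist_force'])
```

```text
0.08187408798922821 -0.030866806042112074 3.369196150350718 [0.55479343 0.05812645 0.04654181] [-1.84689945 -1.03362915 -1.49116251]
```

Request:
{"fn": "arm_command", "kwargs": {
  "linear": [
    [0.0005,0.0014,0],
    [0.0005,0.0014,0],
    [0.00025,0.0007,0],
    [0.0002,0.0007,0],
    [0,0,0]
  ],
  "angular": [
    [0,0,1],
    [0,0,1],
    [0,0,0.5],
    [0,0,0.5],
    [0,0,0]
  ],
  "grip": [0,0,0,0,0]
}}

```text
t: 7.25
position: [0.5593, 0.059, 0.0466]
ee_rot: [180.0, -0.0, 78.2]
wrist_force: [-1.6, 0.1, -0.6]
grip_width: 0.0005
finger_force: 1.0
```

Request:
{"fn": "arm_command", "kwargs": {
  "linear": [
    [0,0.0007,0],
    [0,0.0007,0],
    [0,0,0]
  ],
  "angular": [
    [0,0,0.3],
    [0,0,0],
    [0,0,0]
  ],
  "grip": [0,0,0]
}}

```text
t: 7.55
position: [0.5605, 0.0589, 0.0466]
ee_rot: [-180.0, -0.0, 77.9]
wrist_force: [-2.9, 1.0, -0.7]
grip_width: 0.0002
finger_force: 1.3
```

Not at the stop yet. I'll keep nudging until the force rises.

Request:
{"fn": "arm_command", "kwargs": {
  "linear": [
    [0,0.0007,0],
    [0,0.0007,0],
    [0,0,0]
  ],
  "angular": [
    [0,0,0],
    [0,0,0],
    [0,0,0]
  ],
  "grip": [0,0,0]
}}

```text
t: 7.85
position: [0.5619, 0.0586, 0.0466]
ee_rot: [-180.0, -0.0, 77.9]
wrist_force: [-3.8, 3.3, 0.0]
grip_width: 0.0005
finger_force: 1.7
```

Run:
```python
from h import *
o=bot.observe();y=np.radians(o['ee_rot'][2]);v=o['position'][:2]-O
print(v@[np.cos(y),np.sin(y)],v@[np.sin(y),-np.cos(y)],np.degrees(y-YAW),o['position'],o['wrist_force'])
```

```text
0.08195490767077829 -0.028682118305242713 0.0940253911961971 [0.56186818 0.05863806 0.04658228] [-3.80645134  3.26130441  0.04857943]
```

Request:
{"fn": "arm_command", "kwargs": {
  "linear": [
    [0,0.0007,0],
    [0,0.0007,0],
    [0,0,0]
  ],
  "angular": [
    [0,0,0],
    [0,0,0],
    [0,0,0]
  ],
  "grip": [0,0,0]
}}

```text
t: 8.15
position: [0.5619, 0.0586, 0.0466]
ee_rot: [-179.8, -0.0, 78.0]
wrist_force: [-6.2, 5.1, 2.0]
grip_width: 0.0001
finger_force: 3.7
```

Run:
```python
from h import *
o=bot.observe();y=np.radians(o['ee_rot'][2]);v=o['position'][:2]-O
print(v@[np.cos(y),np.sin(y)],v@[np.sin(y),-np.cos(y)],np.degrees(y-YAW),o['position'],o['wrist_force'])
d=grab('scene');cv2.imwrite('pics/s4.png',cv2.resize(d['pixels'][140:330,180:370],None,fx=3,fy=3))
```

```text
0.08196212728200361 -0.02866552447298238 0.10164536296674204 [0.56187446 0.05864021 0.04656316] [-6.186758    5.08916502  2.00493065]
```

View pics/s4.png

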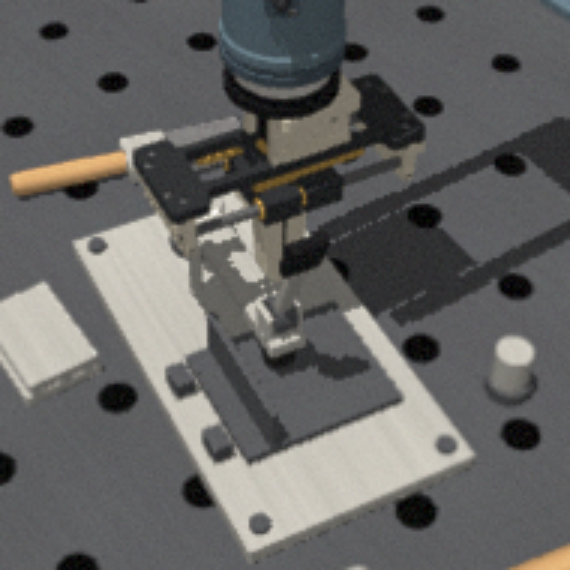

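The strap has stopped moving while the force climbs to 8 N, so it is at its stop. The lever pad is at (300,255) in this crop and still up. I'll do one more firm nudge, then back off and rise.

Request:
{"fn": "arm_command", "kwargs": {
  "linear": [
    [0,0.0007,0],
    [0,0.0007,0],
    [0,0,0]
  ],
  "angular": [
    [0,0,0],
    [0,0,0],
    [0,0,0]
  ],
  "grip": [0,0,0]
}}

```text
t: 8.5
position: [0.5619, 0.0586, 0.0466]
ee_rot: [-179.7, -0.0, 78.0]
wrist_force: [-10.2, 5.8, 6.8]
grip_width: 0.0004
finger_force: 5.6
```

Request:
{"fn": "arm_command", "kwargs": {
  "linear": [
    [0,-0.004,0],
    [0,-0.008,0],
    [0,-0.008,0],
    [0,0,-0.02],
    [0,0,-0.03],
    [0,0,-0.04],
    [0,0,-0.04],
    [0,0,-0.04],
    [-0.03,-0.02,0],
    [-0.03,-0.04,0],
    [-0.03,-0.04,0],
    [0,-0.04,0],
    [0,0,0]
  ],
  "angular": [
    [0,0,0],
    [0,0,0],
    [0,0,0],
    [0,0,0],
    [0,0,0],
    [0,0,0],
    [0,0,0],
    [0,0,0],
    [0,0,0],
    [0,0,0],
    [0,0,0],
    [0,0,0],
    [0,0,0]
  ],
  "grip": [0,0,0,0,0,0,0,0,0,0,0,0,0]
}}

```text
t: 9.8
position: [0.3847, 0.0037, 0.2164]
ee_rot: [-179.9, 0.0, 77.9]
wrist_force: [1.4, 0.6, 0.4]
grip_width: 0.0003
finger_force: 0.0
```

Run:
```python
from h import *
d=grab('scene');t=grab('top')
a=cv2.resize(d['pixels'][175:305,210:340],None,fx=3,fy=3,interpolation=2);b=cv2.resize(t['pixels'][130:260,165:295],None,fx=3,fy=3,interpolation=2)
cv2.imwrite('pics/s5.png',np.hstack([a,b]))
```

```text
(no output)
```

View pics/s5.png

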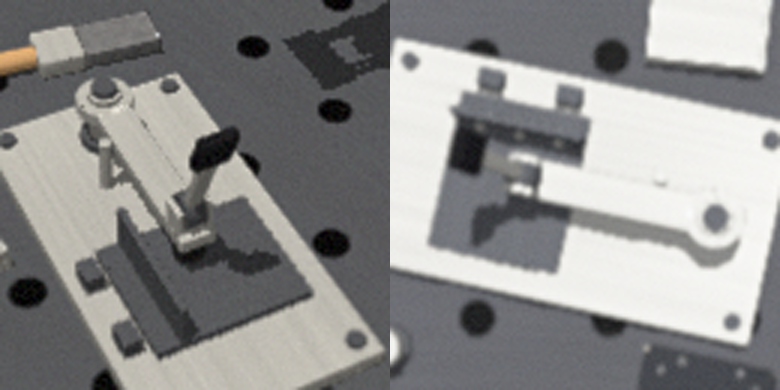

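The strap is over the workpiece and against the pin, with the lever up. The pad is at about (281,224) in the scene view and about (191,178) in the top view.

Run:
```python
from h import *
np.set_printoptions(precision=4,suppress=True)
d=load('top');s=load('scene');c={}
for n,im,(x0,y0,x1,y1) in(('top',d,(180,160,205,195)),('scene',s,(268,212,296,236))):
    m=(im['pixels'].max(2)<32)[y0:y1,x0:x1].astype(np.uint8)
    k,l,st,ce=cv2.connectedComponentsWithStats(m)
    i=1+np.argmax(st[1:,4]); print(n,ce[i]+[x0,y0],st[i]); c[n]=ce[i]+[x0,y0]
m,e=tri(d,c['top'],s,c['scene']);print('pad',m,e,w2f(m))
p=[np.r_[f2w([.14+.088*np.cos(a),.088*np.sin(0)]),.074+.088*np.sin(a)] for a in(1.25,.95)]
for q in p: print('pred',q,proj(d,q),proj(s,q))
print('post',w2f(onz(d,165+(716-390)/3-.3,130+217/3-.3,.071)))
L=[w2f(onz(d,165+(x-390)/3-.3,130+y/3-.3,.06)) for x,y in((560,166),(680,190),(545,199),(685,226))];print(L)
```

```text
top [191.7119 180.5085] [ 8 14  8 13 59]
scene [280.713  225.2037] [  6   7  15  13 108]
pad [0.6075 0.1373 0.1532] 0.0025216374187934957 [0.1684 0.0008]
pred [0.6081 0.1365 0.1575] [191.4154 180.4099] [279.561  223.4617]
pred [0.613  0.1594 0.1456] [180.7988 178.5905] [285.3017 236.0699]
post [-0.0006  0.0005]
[array([ 0.1168, -0.0122]), array([ 0.0286, -0.0138]), array([0.1221, 0.0134]), array([0.0195, 0.0108])]
```

Request:
{"fn": "arm_command", "kwargs": {
  "linear": [
    [0.0223,0.0318,0],
    [0.0223,0.0318,0],
    [0.0223,0.0318,0],
    [0.0223,0.0318,0],
    [0.0223,0.0318,0],
    [0.0223,0.0318,0],
    [0,0,0.02],
    [0,0,0.02],
    [0,0,0.017],
    [0,0,0],
    [0,0,0]
  ],
  "angular": [
    [0,0,0],
    [0,0,0],
    [0,0,0],
    [0,0,0],
    [0,0,0],
    [0,0,0],
    [0,0,0],
    [0,0,0],
    [0,0,0],
    [0,0,0],
    [0,0,0]
  ],
  "grip": [0,0,0,0,0,0,0,0,0,0,0]
}}

```text
t: 11.0
position: [0.6049, 0.0943, 0.1593]
ee_rot: [-180.0, 0.0, 78.0]
wrist_force: [0.8, -0.2, -0.1]
grip_width: 0.0006
finger_force: 0.0
```

Run:
```python
from h import *
o=bot.observe();print(w2f(o['position']),o['position'],o['ee_rot'],o['wrist_force'])
e=np.radians(np.linspace(71.6,0,19));X=.1325+.088*np.cos(e)-.005*np.sin(e);Z=.074+.088*np.sin(e)+.005*np.cos(e)
print(X[0],Z[0]);print(np.round(np.c_[np.diff(X),-np.diff(Z)],4).tolist())
```

```text
[ 0.12583103 -0.00571493] [0.60487079 0.09430958 0.15927483] [-1.79993902e+02  4.10316752e-03  7.79641200e+01] [ 0.81227531 -0.23351759 -0.12090029]
0.15553273519312255 0.1590793342094512
[[0.0058, 0.0018], [0.0057, 0.0022], [0.0055, 0.0026], [0.0053, 0.003], [0.0051, 0.0033], [0.0049, 0.0037], [0.0046, 0.004], [0.0043, 0.0043], [0.004, 0.0046], [0.0037, 0.0049], [0.0033, 0.0051], [0.003, 0.0053], [0.0026, 0.0055], [0.0022, 0.0057], [0.0018, 0.0058], [0.0014, 0.006], [0.001, 0.006], [0.0006, 0.0061]]
```

Request:
{"fn": "arm_command", "kwargs": {
  "linear": [
    [0,-0.005,0],
    [0,0,0],
    [0.01,0,0],
    [0.01,0,0],
    [0.005,0,0],
    [0,0,0]
  ],
  "angular": [
    [0,0,0],
    [0,0,0],
    [0,0,0],
    [0,0,0],
    [0,0,0],
    [0,0,0]
  ],
  "grip": [0,0,0,0,0,0]
}}

```text
t: 11.6
position: [0.6044, 0.1207, 0.1597]
ee_rot: [180.0, -0.0, 78.0]
wrist_force: [0.3, 0.8, 0.5]
grip_width: 0.0006
finger_force: 0.0
```

Run:
```python
from h import *
o=bot.observe();print(w2f(o['position']),o['position'],o['ee_rot'],o['wrist_force'])
```

```text
[0.15157668 0.00032013] [0.60438965 0.12074874 0.15974551] [ 1.79983379e+02 -1.12625424e-02  7.80275394e+01] [0.3053047  0.76212255 0.45345649]
```

Aligned. I'll follow the arc for the first half, with a 4 mm lead-in.

Request:
{"fn": "arm_command", "kwargs": {
  "linear": [
    [0.004,0,0.0005],
    [0.0058,0,0.0018],
    [0.0057,0,0.0022],
    [0.0055,0,0.0026],
    [0.0053,0,0.003],
    [0.0051,0,0.0033],
    [0.0049,0,0.0037],
    [0.0046,0,0.004],
    [0.0043,0,0.0043]
  ],
  "angular": [
    [0,0,0],
    [0,0,0],
    [0,0,0],
    [0,0,0],
    [0,0,0],
    [0,0,0],
    [0,0,0],
    [0,0,0],
    [0,0,0]
  ],
  "grip": [0,0,0,0,0,0,0,0,0]
}}

```text
t: 12.5
position: [0.6139, 0.1642, 0.1339]
ee_rot: [180.0, -0.0, 77.9]
wrist_force: [-0.3, -1.9, 2.0]
grip_width: 0.0005
finger_force: 1.5
```

Run:
```python
from h import *
o=bot.observe();print(w2f(o['position']),o['position'],o['ee_rot'],o['wrist_force'])
d=grab('scene');t=grab('top')
a=cv2.resize(d['pixels'][175:305,210:340],None,fx=3,fy=3,interpolation=2)
cv2.imwrite('pics/s6.png',a)
```

```text
[0.19608405 0.00021444] [0.61386052 0.16423689 0.13393179] [ 1.79987249e+02 -9.29425318e-03  7.79486127e+01] [-0.32310818 -1.91952257  1.97416866]
```

View pics/s6.png

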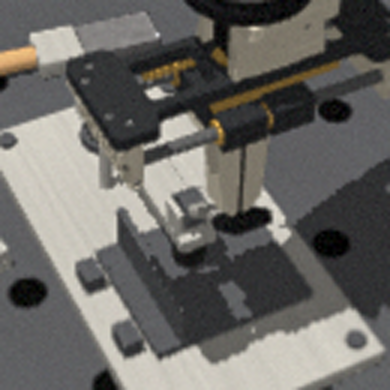

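The fingertips at (240,210) are pushing the pad down and the strap stays in place. I'll continue the arc.

Request:
{"fn": "arm_command", "kwargs": {
  "linear": [
    [0.004,0,0.0046],
    [0.0037,0,0.0049],
    [0.0033,0,0.0051],
    [0.003,0,0.0053],
    [0.0026,0,0.0055],
    [0.0022,0,0.0057],
    [0.0018,0,0.0058],
    [0.0014,0,0.006],
    [0.001,0,0.006],
    [0,0,0]
  ],
  "angular": [
    [0,0,0],
    [0,0,0],
    [0,0,0],
    [0,0,0],
    [0,0,0],
    [0,0,0],
    [0,0,0],
    [0,0,0],
    [0,0,0],
    [0,0,0]
  ],
  "grip": [0,0,0,0,0,0,0,0,0,0]
}}

```text
t: 13.6
position: [0.6183, 0.1865, 0.0843]
ee_rot: [-180.0, -0.0, 77.9]
wrist_force: [-0.3, 0.7, -0.2]
grip_width: 0.0002
finger_force: 0.0
```

Request:
{"fn": "arm_command", "kwargs": {
  "linear": [
    [0.0005,0,0.003],
    [0,0,0.003],
    [0,0,0.0015],
    [0,0,0]
  ],
  "angular": [
    [0,0,0],
    [0,0,0],
    [0,0,0],
    [0,0,0]
  ],
  "grip": [0,0,0,0]
}}

```text
t: 14.0
position: [0.6188, 0.187, 0.0791]
ee_rot: [179.9, -0.0, 77.9]
wrist_force: [-2.5, -1.3, 9.7]
grip_width: 0.0
finger_force: 4.7
```

Run:
```python
from h import *
o=bot.observe();print(w2f(o['position']),o['position'],o['ee_rot'],o['wrist_force'])
```

```text
[2.19361782e-01 2.05910409e-04] [0.61876816 0.1869914  0.07912223] [ 1.79946698e+02 -3.42726163e-02  7.79469572e+01] [-2.48791906 -1.3371377   9.69895222]
```

Tip height is 0.079 m, which is where the pad should be when the lever is fully down. I'll press a little more to confirm the hard stop.

Request:
{"fn": "arm_command", "kwargs": {
  "linear": [
    [0,0,0.0015],
    [0,0,0.0015],
    [0,0,0]
  ],
  "angular": [
    [0,0,0],
    [0,0,0],
    [0,0,0]
  ],
  "grip": [0,0,0]
}}

```text
t: 14.3
position: [0.6189, 0.187, 0.0787]
ee_rot: [179.9, -0.0, 78.0]
wrist_force: [-7.9, -1.7, 24.4]
grip_width: 0.0005
finger_force: 11.6
```

Request:
{"fn": "arm_command", "kwargs": {
  "linear": [
    [0,0,0.0015],
    [0,0,0]
  ],
  "angular": [
    [0,0,0],
    [0,0,0]
  ],
  "grip": [0,0]
}}

```text
t: 14.5
position: [0.619, 0.1871, 0.0785]
ee_rot: [179.8, -0.1, 78.0]
wrist_force: [-11.3, -1.5, 30.3]
grip_width: 0.0003
finger_force: 15.1
```

The lever is at its hard stop. I'll lift straight up and move clear.

Request:
{"fn": "arm_command", "kwargs": {
  "linear": [
    [0,0,-0.005],
    [0,0,-0.01],
    [0,0,-0.03],
    [0,0,-0.04],
    [0,0,-0.04],
    [0,0,-0.03],
    [-0.03,-0.03,0],
    [-0.03,-0.04,0],
    [-0.03,-0.04,0],
    [0,-0.04,0],
    [0,-0.04,0],
    [0,0,0],
    [0,0,0]
  ],
  "angular": [
    [0,0,0],
    [0,0,0],
    [0,0,0],
    [0,0,0],
    [0,0,0],
    [0,0,0],
    [0,0,0],
    [0,0,0],
    [0,0,0],
    [0,0,0],
    [0,0,0],
    [0,0,0],
    [0,0,0]
  ],
  "grip": [0,0,0,0,0,0,0,0,0,0,0,0,0]
}}

```text
t: 15.8
position: [0.414, 0.1386, 0.2288]
ee_rot: [179.9, -0.0, 78.0]
wrist_force: [-0.4, 0.4, -0.2]
grip_width: 0.0001
finger_force: 0.0
```

Run:
```python
from h import *
d=grab('scene');t=grab('top');o=bot.observe();print(o['position'],o['wrist_force'])
a=cv2.resize(d['pixels'][175:305,210:340],None,fx=3,fy=3,interpolation=2);b=cv2.resize(t['pixels'][130:260,165:295],None,fx=3,fy=3,interpolation=2)
cv2.imwrite('pics/s7.png',np.hstack([a,b]))
```

```text
[0.41529883 0.1383602  0.22859601] [ 0.02897474 -0.14587454 -0.41723416]
```

View pics/s7.png

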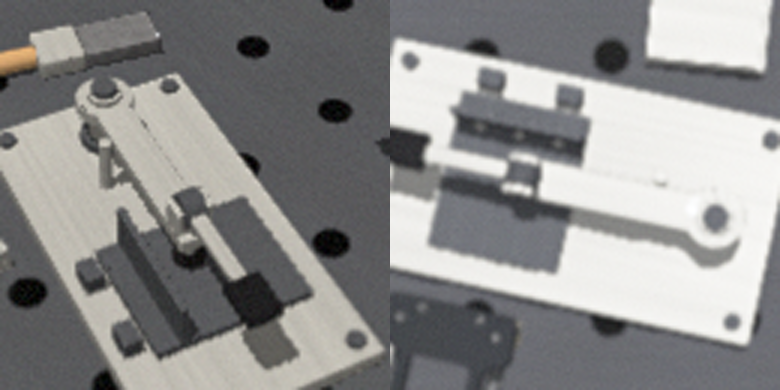

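The strap is home, the lever is level with its pad at about (255,298) in the left crop, the workpiece hasn't moved, and the arm is clear.

```bash
python3 -c "
from station import bot
print(bot.finish_job())"
```

```text
the job is handed in; nothing more can be done
None
```

The workpiece is clamped: the strap is against its stop, the cam lever was pushed fully down to its hard stop, the workpiece hasn't moved, and the job was handed in at about 16 s with the arm clear of everything.

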